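Set out the moth life-cycle jars in order of size

TASK

Set out the moth life-cycle series for the class: stand the four glass specimen jars on the display board, one centred on each cork mat, in order of size, with the smallest at the end next to the stand magnifier and the largest at the far end. Leave the magnifier where it stands. The jars are glass: keep them upright the whole time and set them down, do not drop them.

Things in the scene. Friction and masses are not known exactly. Their poses are not given: they have to be found in the camera images.
- jar_1: the smallest specimen jar: clear glass cylinder with a ribbed black screw cap about as wide as the glass, a small caterpillar inside; 34 mm across, 50 mm tall over the cap, about 60 g; starts upright on the bench. Origin: centre of its underside, z up along its axis.
- jar_2: the second smallest specimen jar: clear glass cylinder with a ribbed black screw cap about as wide as the glass, a larger caterpillar and a twig inside; 44 mm across, 68 mm tall over the cap, about 100 g; starts upright on the bench. Origin: centre of its underside, z up along its axis.
- jar_3: the second largest specimen jar: clear glass cylinder with a ribbed black screw cap about as wide as the glass, a cocoon on a twig inside; 54 mm across, 88 mm tall over the cap, about 170 g; starts upright on the bench. Origin: centre of its underside, z up along its axis.
- jar_4: the largest specimen jar: clear glass cylinder with a ribbed black screw cap about as wide as the glass, a moth on a pin inside; 64 mm across, 110 mm tall over the cap, about 260 g; starts upright on the bench. Origin: centre of its underside, z up along its axis.
- mat_a: first mat, at the board's +y end (robot's left): round cork mat, 72 mm across, 4 mm thick, fixed on the display board; its top is 22 mm above the bench. Origin: centre of its underside. Neighbouring mats lie 80 to 104 mm apart, centre to centre.
- mat_b: second mat from the +y end: round cork mat, 72 mm across, 4 mm thick, fixed on the display board; its top is 22 mm above the bench. Origin: centre of its underside. Neighbouring mats lie 80 to 104 mm apart, centre to centre.
- mat_c: third mat from the +y end: round cork mat, 72 mm across, 4 mm thick, fixed on the display board; its top is 22 mm above the bench. Origin: centre of its underside. Neighbouring mats lie 80 to 104 mm apart, centre to centre.
- mat_d: fourth mat, at the board's -y end (robot's right): round cork mat, 72 mm across, 4 mm thick, fixed on the display board; its top is 22 mm above the bench. Origin: centre of its underside. Neighbouring mats lie 80 to 104 mm apart, centre to centre.
- board: display board: fixed wooden plank 400 mm long (its own y) by 110 mm wide (its own x) by 18 mm thick, lying on the bench across the robot's front, its long side within 0.2 rad of world y, with a 12 mm thick, 32 mm high dark end block at each end. The four cork mats lie along its middle line. Origin: centre of its underside.
- magnifier: stand magnifier: a clear lens in a broad black ring on three short steel legs, 60 mm across, 48 mm tall, standing loose on the bench just beyond one end of the board, about 265 mm from the board's middle: beyond the +y end or beyond the -y end. A grey slide box stands at the other end. Origin: centre of its underside.
Not all that is in view belongs to the job. What is shaped like the jar_2 but orange or yellow is not meant.

How it is judged (in metres and radians):
At the end, for the whole second after the job is handed in: Counting from the end of the board next to the magnifier, the smallest, second smallest, second largest and largest jar stand on the first, second, third and fourth mat, each within 12 mm of its mat's centre, resting on the cork, upright within 0.06 rad, released and at rest (((y of magnifier in the frame of board above 0 m and horizontal distance between jar_1 and mat_a below 0.012 m and z of jar_1 in the frame of mat_a between 0.001 and 0.008 m and horizontal distance between jar_2 and mat_b below 0.012 m and z of jar_2 in the frame of mat_b between 0.001 and 0.008 m and horizontal distance between jar_3 and mat_c below 0.012 m and z of jar_3 in the frame of mat_c between 0.001 and 0.008 m and horizontal distance between jar_4 and mat_d below 0.012 m and z of jar_4 in the frame of mat_d between 0.001 and 0.008 m) or (y of magnifier in the frame of board below 0 m and horizontal distance between jar_1 and mat_d below 0.012 m and z of jar_1 in the frame of mat_d between 0.001 and 0.008 m and horizontal distance between jar_2 and mat_c below 0.012 m and z of jar_2 in the frame of mat_c between 0.001 and 0.008 m and horizontal distance between jar_3 and mat_b below 0.012 m and z of jar_3 in the frame of mat_b between 0.001 and 0.008 m and horizontal distance between jar_4 and mat_a below 0.012 m and z of jar_4 in the frame of mat_a between 0.001 and 0.008 m)) and angle between each of jar_1, jar_2, jar_3, jar_4's own z axis and vertical below 0.06 rad and linear speed of each of jar_1, jar_2, jar_3, jar_4 below 0.01 m/s and angular speed of each of jar_1, jar_2, jar_3, jar_4 below 0.1 rad/s and contact force between each of jar_1, jar_2, jar_3, jar_4 and the fingers below 0.05 N); the robot touches nothing.
It fails at once if the magnifier is moved by more than 20 mm (distance of magnifier from where it was at the start of the episode above 0.02 m).
It fails at once if a jar is tipped by more than 0.5 rad (angle between any of jar_1, jar_2, jar_3, jar_4's own z axis and vertical above 0.5 rad).
It fails at once if a jar is dropped: it moves faster than 0.5 m/s (a fall of about 13 mm) while the fingers do not touch it ((linear speed of jar_1 above 0.5 m/s and contact force between jar_1 and the fingers below 0.05 N) or (linear speed of jar_2 above 0.5 m/s and contact force between jar_2 and the fingers below 0.05 N) or (linear speed of jar_3 above 0.5 m/s and contact force between jar_3 and the fingers below 0.05 N) or (linear speed of jar_4 above 0.5 m/s and contact force between jar_4 and the fingers below 0.05 N)).
It also fails if it takes over 118 s, if anything falls off the work surface, if the arm or the gripper's body presses on something with over 40 N, if the wrist force passes 120 N, or if a joint passes its speed limit or range.

ROBOT

A 6-joint arm with a two-finger parallel gripper is mounted at the origin on the work surface. World frame = base frame: x ahead of the robot, y to its left, z up, the work surface at z = 0. Lengths are in mm, angles in rad, forces in N, time in s.
With the tool pointing down it reaches from about 325 to 750 mm from the base axis. Payload 7.6 kg.
Tool frame: the origin (TCP) lies midway between the tips of the shut fingers; the grasp point (between the pads) lies 19 mm behind it (robot.grip_point_offset is the distance from the TCP to the grasp point, in mm); z points along the fingers, y is the line along which they close (so a half turn about z gives the same grasp; the last joint's range is limited). The gripper opens to 85 mm and grips with 20 to 120 N. Pads are 22 mm wide; open, the fingers measure 114 mm over their backs; the gripper's body (76 mm by 85 mm) begins 54 mm behind the grasp point. The pads swing forward as they close: fully open they stand 13 mm farther back than shut.
Start: joints at [1.111, 0.052, 1.401, -0, 1.689, -0.07], TCP at [199.488, 485.644, 231.323] pointing down, gripper open.
Joint ranges: [-2.9, 2.9], [-0.91, 2.17], [0.12, 2.37], [-1.06, 4.2], [0.26, 2.73], [-2.93, 2.93]. Speed limits (rad/s): [2.57, 2.57, 3.01, 3.14, 3.14, 3.14].

INTERFACE

Orientations are given as a unit quaternion [x, y, z, w].
In Python, from rig import robot gives the robot as it stands. The module is installed in compiled form; this text tells all that it offers.
- The arm moves only by the tool move_arm, never from a script. Its argument "targets" is a list of rows, each a list of 3 entries, a list of its own where there are three numbers: the turn, a rotation vector about the tool's x, y, z in degrees, then the shift along the tool's x, y, z in cm, then the opening, from 0 (shut) to 1 (fully open). In form: [[[rx, ry, rz], [tx, ty, tz], fingers], ...]. A call has 1 to 12 rows; each row shifts and turns the commanded pose from where the row before left it, along the tool's axes as they then stand; what a row does not reach is not made up. A row lasts 1/10 s, in which the tool goes at most 50 mm and 8.59 degrees, less where a joint would pass 70% of its speed; a pose out of reach is approached as far as the arm can. A call with a gripper value outside its range is refused whole. The fingers move at their own pace and stop on an object; the grip force is fixed at half the most. Time passes only in rows, so rows that do not move let the fingers close. It gives the time, the measured TCP pose, the force, the opening and the grip force at its end, in the units of the state.
- robot.state(): the state, without advancing time (a new reading comes with each control period).
- robot.get_image(name): name is "side" or "top" or "wrist"; returns a dict with "image" (420x560x3 uint8, red, green, blue), "fov_y" (degrees; the focal length in pixels is half the picture's height over the tangent of half this angle, whatever the lens; pixels are square), "cx", "cy" (the principal point, pixels), "view" (4x4, takes a point from world to camera coordinates). Camera axes: x right, y up, looking along -z (the intrinsics and any distortion apply to the point x, -y, -z); pixel columns grow to the right and rows downward; lengths in mm; the calibration is good to about 2 mm. A picture is of the moment at which its call begins. There is no depth.
- robot.job_done(): hands the job in; it is judged then, once.
The state is a dict: "time_s": time; "joint_pos": joint angles; "joint_velocities": joint speeds; "joint_torque": joint torques, N m; "position": TCP position; "orientation": TCP orientation; "ft_force": force on the tool from outside, world axes, zero at the start; "torque": the same for the moment, N m; "opening": finger opening in mm; "finger_force": force on a finger pad.
Only numpy, scipy, OpenCV 4.12 (cv2) and the standard library are available. Lean on these libraries where they do the work, as an engineer would, in place of code of your own. Each camera call takes 0.05 s, during which the arm holds its last target. There are 200 camera calls.

## Working session

There is one attempt and no reset: what is moved stays moved. The work goes in short steps, Python scripts to look and compute and a tool call to move; the robot and the scene stay as the last step left them, time stands still between calls to the robot, and variables do not carry over. Pictures are saved under pics/ and viewed, at most 14 in all, crops included, and the job is handed in when it is done.

Besides the shell and the picture viewer there is one more tool, called after "Emit:" as a command line: name --argument value ..., lists and objects as JSON in quotes. move_arm: Moves the arm, as the interface text tells. Its arguments: {"type":"object","properties":{"targets":{"type":"array","items":{"type":"array"}}},"required":["targets"]}

```bash
mkdir -p pics; python3 - <<'E'
from rig import robot
import cv2, numpy as np
for n in ("top","side"):
    d=robot.get_image(n); cv2.imwrite(f"pics/{n}0.png",d["image"][:,:,::-1]); np.savez(f"pics/{n}0.npz",**{k:np.array(v) for k,v in d.items()})
    print(n,{k:v for k,v in d.items() if k!="image"})
print(robot.state(), robot.grip_point_offset)
E
```

```text
top {'fov_y': 45.354703746305745, 'cx': 274.97801165442877, 'cy': 211.12783216634625, 'view': array([[-4.68180101e-03, -9.99981217e-01,  3.95550394e-03,
         3.61333041e+01],
       [ 9.78696118e-01, -3.77014721e-03,  2.05279553e-01,
        -5.64329489e+02],
       [-2.05260785e-01,  4.83231437e-03,  9.78695386e-01,
        -1.20604518e+03],
       [ 0.00000000e+00,  0.00000000e+00,  0.00000000e+00,
         1.00000000e+00]])}
side {'fov_y': 42.50717368023232, 'cx': 274.3633833301889, 'cy': 211.34934106840169, 'view': array([[ 8.01184853e-01, -5.98382730e-01,  6.39849847e-03,
        -4.33806776e+02],
       [ 4.32871680e-01,  5.86895782e-01,  6.84233476e-01,
        -2.90884960e+02],
       [-4.13188747e-01, -5.45427768e-01,  7.29234948e-01,
        -1.35353982e+03],
       [ 0.00000000e+00,  0.00000000e+00,  0.00000000e+00,
         1.00000000e+00]])}
{'time_s': 0.1, 'joint_pos': array([ 1.11068670e+00,  5.27655492e-02,  1.40162405e+00, -1.81644526e-05,
        1.68860001e+00, -7.03158625e-02]), 'joint_velocities': array([ 0.00139834, -0.00021548, -0.00206194,  0.00067777, -0.0014304 ,
        0.00072765]), 'joint_torque': array([ 1.37399322e-03, -3.82580888e+01, -3.60985637e+01, -4.93455116e-05,
        4.80495437e-03, -1.01118704e-05]), 'position': array([199.37004994, 485.38014055, 230.56052182]), 'orientation': array([ 1.93666362e-01,  9.81067201e-01, -6.76421113e-04, -1.74376583e-04]), 'ft_force': array([ 0.73879398,  0.16947928, -0.35225336]), 'torque': array([ 0.05168039, -0.01243819, -0.01594837]), 'finger_force': 0.0, 'opening': 85.5877410945437} 18.700000000000003
```

View pics/top0.png

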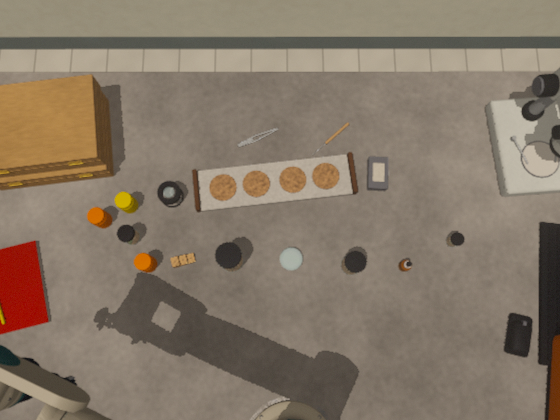

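View pics/side0.png

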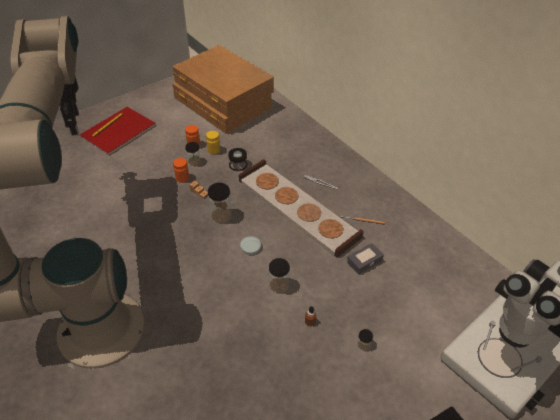

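The top view shows the magnifier at (170,193), at the board's +y end, and the slide box at (377,173). The mats are at about (222,187), (256,184), (292,180) and (325,176). The black caps are at (228,256), (355,262), (126,234) and (457,239), apparently jars 4, 3, 2 and 1. So jar_1 goes to mat_a and jar_4 to mat_d.

```bash
cat > h.py <<'E'
import numpy as np, cv2
def load(n):
    d=np.load(f"pics/{n}.npz"); return d
def ray(d,u,v):
    f=210/np.tan(np.radians(float(d["fov_y"]))/2)
    V=d["view"]; R=V[:3,:3]; c=-R.T@V[:3,3]
    w=R.T@np.array([(u-d["cx"])/f,-(v-d["cy"])/f,-1.0]); return c,w
def onz(d,u,v,z):
    c,w=ray(d,u,v); return (c+w*(z-c[2])/w[2])[:2]
def tri(d1,p1,d2,p2):
    c1,w1=ray(d1,*p1);c2,w2=ray(d2,*p2)
    s=np.linalg.lstsq(np.c_[w1,-w2],c2-c1,rcond=None)[0]
    a,b=c1+s[0]*w1,c2+s[1]*w2; return (a+b)/2,np.linalg.norm(a-b)
def blob(mask,p,r):
    m=np.zeros_like(mask);cv2.circle(m,p,r,255,-1);m&=mask
    n,l,s,c=cv2.connectedComponentsWithStats(m); i=1+np.argmax(s[1:,4]); return c[i],s[i]
E
python3 - <<'E'
from h import *
t,s=load("top0"),load("side0")
def masks(d):
    h=cv2.cvtColor(d["image"],cv2.COLOR_RGB2HSV)
    return cv2.inRange(h,(0,0,0),(179,255,42)),cv2.inRange(h,(4,80,90),(18,220,255))
bt,mt=masks(t);bs,ms=masks(s)
for n,p,q,h in (("j4",(228,256),(219,190),110),("j3",(355,262),(279,267),88),("j2",(126,234),(192,147),68),("j1",(457,239),(366,335),50)):
    a,sa=blob(bt,p,17);b,sb=blob(bs,q,13)
    P,e=tri(t,a,s,b); print(n,a.round(1),sa[:],b.round(1),sb,"tri",P.round(1),e.round(1),"onz",onz(t,*a,h-7).round(1),onz(s,*b,h-7).round(1))
M=[]
for n,p,q in (("a",(222,187),(267,181)),("b",(256,184),(287,196)),("c",(292,180),(309,213)),("d",(325,176),(331,229))):
    a,sa=blob(mt,p,18);b,sb=blob(ms,q,14); M.append(onz(t,*a,22)); print(n,a.round(1),sa,b.round(1),onz(t,*a,22).round(1),onz(s,*b,22).round(1))
M=np.array(M);print(np.diff(M,axis=0).round(1),np.arctan2(*(M[3]-M[0])))
for n,p in (("o1",(99,217)),("ye",(125,202)),("o2",(145,262))): print(n,onz(t,*p,60).round(0))
print("magn",onz(t,170,193,45))
E
```

```text
Traceback (most recent call last):
  File "h.py", line 16, in blob
    n,l,s,c=cv2.connectedComponentsWithStats(m); i=1+np.argmax(s[1:,4]); return c[i],s[i]
                                                     ~~~~~~~~~^^^^^^^^^
ValueError: attempt to get argmax of an empty sequence
```

```bash
cat > meas.py <<'E'
from h import *
t,s=load("top0"),load("side0")
def masks(d):
    h=cv2.cvtColor(d["image"],cv2.COLOR_RGB2HSV)
    return cv2.inRange(h,(0,0,0),(179,255,48)),cv2.inRange(h,(4,80,90),(18,220,255))
bt,mt=masks(t);bs,ms=masks(s)
for n,p,q,h in (("j4",(228,256),(219,190),110),("j3",(355,262),(279,267),88),("j2",(126,234),(192,147),68),("j1",(457,239),(366,335),50)):
    print(n,"V",t["image"][p[1],p[0]],s["image"][q[1],q[0]])
    a,sa=blob(bt,p,17);b,sb=blob(bs,q,13)
    P,e=tri(t,a,s,b); print(n,a.round(1),sa[:],b.round(1),sb,"tri",P.round(1),e.round(1),"onz",onz(t,*a,h-7).round(1),onz(s,*b,h-7).round(1))
M=[]
for n,p,q in (("a",(222,187),(267,181)),("b",(256,184),(287,196)),("c",(292,180),(309,213)),("d",(325,176),(331,229))):
    if n=="a":print(cv2.cvtColor(t["image"],cv2.COLOR_RGB2HSV)[p[1],p[0]])
    a,sa=blob(mt,p,18);b,sb=blob(ms,q,14); M.append(onz(t,*a,22)); print(n,a.round(1),sa,b.round(1),onz(t,*a,22).round(1),onz(s,*b,22).round(1))
M=np.array(M);print(np.diff(M,axis=0).round(1),np.arctan2(*(M[3]-M[0])))
for n,p in (("o1",(99,217)),("ye",(125,202)),("o2",(145,262))): print(n,onz(t,*p,60).round(0))
print("magn",onz(t,170,193,45))
E
sed -i 's/return c\[i\]/return c[i]/; s/i=1+np/i=0 if n<2 else 1+np/' h.py; python3 meas.py
```

```text
j4 V [51 48 47] [31 25 25]
j4 [226.2 243.4] [225 243   4   2   5] [218.4 191.5] [208 183  22  18 304] tri [469.  157.5  81.9] 23.2 onz [476.7 151. ] [447.5 142.3]
j3 V [50 48 43] [36 32 30]
j3 [358.5 253. ] [358 253   2   1   2] [278.9 267.2] [269 259  20  18 278] tri [ 445.4 -164.4   78.4] 21.6 onz [ 455.  -168.6] [ 433.6 -162.7]
j2 V [44 40 36] [36 29 25]
j2 [125.7 232.2] [118 225  17  16 149] [191.8 146.9] [186 142  13  11 105] tri [512.2 406.4  57. ] 0.9 onz [511.9 405. ] [509.6 402.2]
j1 V [51 46 43] [36 29 27]
j1 [453.5 242.5] [453 242   2   2   2] [365.3 335.8] [359 330  13  13 138] tri [ 492.2 -422.    34.6] 12.6 onz [ 485.3 -415.5] [ 494.2 -427.1]
[ 15 137 170]
a [222.5 187.1] [209 174  28  27 563] [266.8 180.6] [637.  170.4] [635.1 165.4]
b [255.8 183.4] [243 171  27  26 560] [286.1 195.1] [646.7  83.4] [644.8  78.9]
c [292.2 179.3] [279 167  27  26 554] [308.6 212. ] [657.4 -12.2] [655.4 -16.7]
d [325.2 175.5] [312 163  27  26 553] [330.3 228.2] [667.3 -99. ] [ 665.2 -103.4]
[[  9.7 -87. ]
 [ 10.7 -95.6]
 [  9.9 -86.8]] 3.0297046429038885
o1 [551. 474.]
ye [589. 411.]
o2 [438. 354.]
magn [615.76899853 302.24756688]
```

```bash
sed -i 's/^bt,mt=masks(t)/bt,mt=masks(t);bt=cv2.inRange(t["image"].max(2),0,66)/' meas.py; python3 meas.py | grep tri
```

```text
j4 [228.1 254.8] [216 243  26  25 520] [218.4 191.5] [208 183  22  18 304] tri [449.8 146.4  98.3] 0.1 onz [449.2 146. ] [447.5 142.3]
j3 [355.  261.2] [345 251  21  21 353] [278.9 267.2] [269 259  20  18 278] tri [ 435.7 -160.1   76.5] 0.1 onz [ 435.2 -159.3] [ 433.6 -162.7]
j2 [125.8 232.9] [117 225  18  17 232] [191.8 146.9] [186 142  13  11 105] tri [510.9 405.4  58.2] 0.6 onz [510.1 404.7] [509.6 402.2]
j1 [456.8 238.5] [451 232  13  13 131] [365.3 335.8] [359 330  13  13 138] tri [ 495.9 -425.9   39.8] 0.1 onz [ 495.4 -424.8] [ 494.2 -427.1]
```

The caps triangulate with small residuals, and the heights confirm which jar is which. First I turn the tool to line up with the board.

Emit:
move_arm --targets '[[[0,0,7.66],[0,0,0],1],[[0,0,7.66],[0,0,0],1],[[0,0,7.66],[0,0,0],1],[[0,0,7.66],[0,0,0],1],[[0,0,7.66],[0,0,0],1],[[0,0,7.66],[0,0,0],1],[[0,0,7.66],[0,0,0],1],[[0,0,7.66],[0,0,0],1],[[0,0,0],[0,0,0],1]]'

```text
time_s: 1.0
position: [199.4, 485.5, 230.9]
orientation: [0.667, 0.745, -0.0, 0.0]
ft_force: [0.6, -0.7, 0.2]
opening: 85.4
finger_force: 0.0
```

```bash
cat > go.py <<'E'
# usage: go.py x y z  (mm, TCP target) -> shift in tool axes, cm
import sys,numpy as np
from rig import robot
from scipy.spatial.transform import Rotation as R
s=robot.state(); r=R.from_quat(s["orientation"])
print("t",round(s["time_s"],1),"pos",s["position"].round(1),"open",round(s["opening"],1),"F",s["ft_force"].round(1),"fing",round(float(s["finger_force"]),1),"yaxis",r.apply([0,1,0]).round(4),"z",r.apply([0,0,1]).round(4))
for i in range(1,len(sys.argv),3):
    print("shift cm",(r.inv().apply(np.array(list(map(float,sys.argv[i:i+3])))-s["position"])/10).round(2))
E
python3 go.py 448.5 144.2 200
```

```text
t 1.0 pos [199.4 485.5 230.9] open 85.4 F [ 0.6 -0.7  0.2] fing 0.0 yaxis [ 9.939e-01  1.101e-01 -4.000e-04] z [-4.e-04 -8.e-04 -1.e+00]
shift cm [-36.66  21.     3.1 ]
```

Emit:
move_arm --targets '[[[0,0,0],[-2,1.15,0],1],[[0,0,0],[-3.5,2,0],1],[[0,0,0],[-3.5,2,0],1],[[0,0,0],[-3.5,2,0],1],[[0,0,0],[-3.5,2,0],1],[[0,0,0],[-3.5,2,0],1],[[0,0,0],[-3.5,2,0],1],[[0,0,0],[-3.5,2,0],1],[[0,0,0],[-3.5,2,0],1],[[0,0,0],[-3.5,2,0],1],[[0,0,0],[-3.16,1.85,0],1],[[0,0,0],[0,0,0],1]]'

```text
time_s: 2.2
position: [450.5, 141.6, 230.8]
orientation: [0.667, 0.745, -0.001, 0.0]
ft_force: [-0.0, -0.5, -0.1]
opening: 85.2
finger_force: 0.0
```

```bash
python3 go.py 448.5 144.2 200; python3 - <<'E'
from rig import robot
import cv2, numpy as np
d=robot.get_image("wrist"); cv2.imwrite("pics/w1.png",d["image"][:,:,::-1]); np.savez("pics/w1.npz",**{k:np.array(v) for k,v in d.items()})
V=d["view"];print(d["fov_y"],(-V[:3,:3].T@V[:3,3]).round(0),V[2,:3])
E
```

```text
t 2.2 pos [450.5 141.6 230.8] open 85.2 F [-0.  -0.5 -0.1] fing 0.0 yaxis [ 9.939e-01  1.103e-01 -6.000e-04] z [-5.0e-04 -1.1e-03 -1.0e+00]
shift cm [ 0.29 -0.17  3.08]
68.0565153962648 [441. 226. 372.] [-0.03554546  0.32687809  0.94439782]
```

View pics/w1.png

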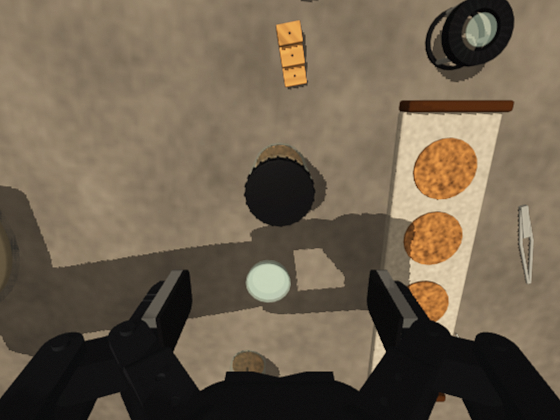

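The wrist view shows the jar_4 cap at (279,191) and mats a, b and c at (445,168), (433,237) and (425,300). I fit the cap and mats here as a third measurement.

```bash
cat > wr.py <<'E'
from h import *
d=load("w1"); im=d["image"]
c,s=blob(cv2.inRange(im.max(2),0,36),(279,191),42); print(s,c, onz(d,*c,107).round(1))
m=cv2.inRange(cv2.cvtColor(im,cv2.COLOR_RGB2HSV),(4,80,90),(18,230,255))
for p in ((445,168),(433,237)):
    c,s=blob(m,p,36); print(s,c,onz(d,*c,22).round(1))
E
python3 wr.py
```

```text
[ 245  157   70   70 3715] [279.31440108 191.4756393 ] [449.4 150. ]
[ 413  137   65   63 3110] [444.88681672 168.13279743] [636.6 173.8]
[ 403  211   60   54 2443] [433.1035612  237.94105608] [647.   87.3]
```

Emit:
move_arm --targets '[[[0,0,0],[0.45,-0.05,2],1],[[0,0,0],[0,0,3],1],[[0,0,0],[0,0,3],1],[[0,0,0],[0,0,3],1],[[0,0,0],[0,0,2.6],1],[[0,0,0],[0,0,2],1],[[0,0,0],[0,0,1.4],1],[[0,0,0],[0,0,0.6],1],[[0,0,0],[0,0,0],0.7],[[0,0,0],[0,0,0],0.4],[[0,0,0],[0,0,0],0.4],[[0,0,0],[0,0,0],0.4]]'

```text
time_s: 3.45
position: [448.9, 149.4, 56.7]
orientation: [0.667, 0.745, 0.001, 0.001]
ft_force: [0.3, 0.3, 3.4]
opening: 62.8
finger_force: 65.9
```

```bash
python3 go.py 449.5 146 55
```

```text
t 3.5 pos [448.9 149.4  56.7] open 62.8 F [0.3 0.3 3.4] fing 65.9 yaxis [0.9938 0.1113 0.0027] z [ 2.6e-03  9.0e-04 -1.0e+00]
shift cm [-0.34  0.02  0.17]
```

Emit:
move_arm --targets '[[[0,0,0],[0,0,-1],0.4],[[0,0,0],[0,0,-2.5],0.4],[[0,0,0],[0,0,-2.5],0.4],[[0,0,0],[-1.5,1.06,-1],0.4],[[0,0,0],[-3,2.12,0],0.4],[[0,0,0],[-3,2.12,0],0.4],[[0,0,0],[-3,2.12,0],0.4],[[0,0,0],[-3,2.12,0],0.4],[[0,0,0],[-3,2.12,0],0.4],[[0,0,0],[-3,2.12,0],0.4],[[0,0,0],[-3,2.12,0],0.4],[[0,0,0],[-2,1.42,0],0.4]]'

```text
time_s: 4.65
position: [648.0, -77.2, 125.1]
orientation: [0.667, 0.745, -0.0, -0.0]
ft_force: [-0.2, 0.4, -3.1]
opening: 62.8
finger_force: 66.4
```

Emit:
move_arm --targets '[[[0,0,0],[-1.5,1.06,0],0.4],[[0,0,0],[-0.78,0.57,0],0.4],[[0,0,0],[0,0,0],0.4],[[0,0,0],[0,0,0],0.4],[[0,0,0],[0,0,0],0.4]]'

```text
time_s: 5.15
position: [665.7, -95.0, 125.5]
orientation: [0.666, 0.746, 0.0, -0.0]
ft_force: [-0.0, 0.2, -3.2]
opening: 62.7
finger_force: 66.4
```

```bash
python3 go.py 667 -95.6 79.5;  python3 - <<'E'
from rig import robot
import cv2, numpy as np
for n in("wrist","side"):
    d=robot.get_image(n); cv2.imwrite(f"pics/{n}2.png",d["image"][:,:,::-1]); np.savez(f"pics/{n}2.npz",**{k:np.array(v) for k,v in d.items()})
d=cv2.imread("pics/side2.png")[130:270,180:400]; cv2.imwrite("pics/side2c.png",cv2.resize(d,None,fx=3,fy=3))
E
```

```text
t 5.2 pos [665.7 -95.  125.5] open 62.7 F [-0.   0.2 -3.2] fing 66.4 yaxis [ 9.937e-01  1.122e-01 -2.000e-04] z [-3.e-04  3.e-04 -1.e+00]
shift cm [-0.07  0.13  4.6 ]
```

View pics/side2c.png

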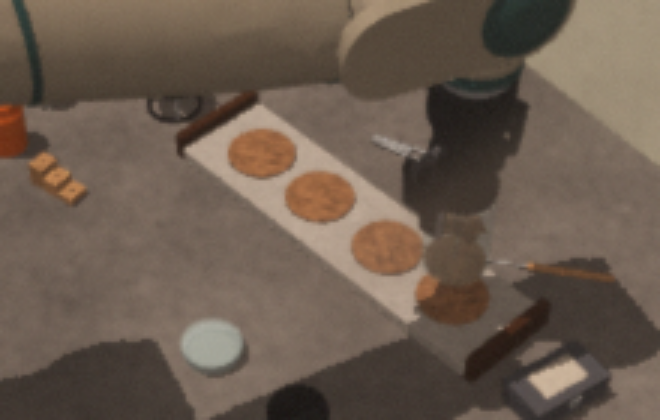

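Jar 4 hangs over mat_d, with its bottom at about (455,265) in the crop and the mat at (452,297). I lower it next.

Emit:
move_arm --targets '[[[0,0,0],[-0.05,0.1,1],0.4],[[0,0,0],[0,0,1.2],0.4],[[0,0,0],[0,0,1],0.4],[[0,0,0],[0,0,0.7],0.4],[[0,0,0],[0,0,0.4],0.4],[[0,0,0],[0,0,0.15],0.4],[[0,0,0],[0,0,0.1],0.4],[[0,0,0],[0,0,0.1],0.4],[[0,0,0],[0,0,0],0.4],[[0,0,0],[0,0,0],0.4]]'

```text
time_s: 6.25
position: [667.3, -96.3, 79.1]
orientation: [0.667, 0.745, 0.0, 0.0]
ft_force: [-0.5, -0.4, -2.3]
opening: 63.0
finger_force: 66.4
```

Emit:
move_arm --targets '[[[0,0,0],[0,0,0.05],0.4],[[0,0,0],[0,0,0.05],0.4],[[0,0,0],[0,0,0],0.4]]'

```text
time_s: 6.55
position: [667.3, -96.4, 78.6]
orientation: [0.667, 0.745, 0.0, 0.0]
ft_force: [-0.7, 0.8, 2.8]
opening: 62.9
finger_force: 66.8
```

In contact with the cork; release and rise.

Emit:
move_arm --targets '[[[0,0,0],[0,0,0],0.8],[[0,0,0],[0,0,0],1],[[0,0,0],[0,0,0],1],[[0,0,0],[0,0,0],1],[[0,0,0],[0,0,-1],1],[[0,0,0],[0,0,-2.5],1],[[0,0,0],[0,0,-3],1],[[0,0,0],[0,0,-3],1],[[0,0,0],[0,0,-2],1],[[0,0,0],[0,0,-0.5],1],[[0,0,0],[0,0,0],1],[[0,0,0],[0,0,0],1]]'

```text
time_s: 7.75
position: [666.6, -96.2, 196.1]
orientation: [0.667, 0.745, -0.001, -0.001]
ft_force: [-0.0, 0.2, -0.4]
opening: 85.6
finger_force: 0.0
```

```bash
python3 go.py 435.3 -159.5 160
```

```text
t 7.8 pos [666.6 -96.2 196.1] open 85.6 F [-0.   0.2 -0.4] fing 0.0 yaxis [ 0.9938  0.1112 -0.0023] z [-2.4e-03  6.0e-04 -1.0e+00]
shift cm [ -3.72 -23.69   3.66]
```

Emit:
move_arm --targets '[[[0,0,0],[-0.3,-1.7,0],1],[[0,0,0],[-0.45,-3,0],1],[[0,0,0],[-0.5,-3.2,0],1],[[0,0,0],[-0.5,-3.2,0],1],[[0,0,0],[-0.5,-3.2,0],1],[[0,0,0],[-0.5,-3.2,0],1],[[0,0,0],[-0.5,-3,0],1],[[0,0,0],[-0.4,-2.2,0.6],1],[[0,0,0],[-0.07,-1,1],1],[[0,0,0],[0,0,1],1],[[0,0,0],[0,0,0.5],1],[[0,0,0],[0,0,0],1]]'

```text
time_s: 8.95
position: [435.6, -159.2, 165.3]
orientation: [0.666, 0.746, -0.0, -0.001]
ft_force: [-0.6, -1.2, -0.8]
opening: 85.5
finger_force: 0.0
```

```bash
python3 go.py 435.3 -158.5 40;  python3 - <<'E'
from rig import robot
import cv2, numpy as np
ims=[]
for n in("top","side"):
    d=robot.get_image(n); np.savez(f"pics/{n}3.npz",**{k:np.array(v) for k,v in d.items()})
    a=d["image"][:,:,::-1]; ims.append(cv2.resize(a[130:330,180:400] if n=="top" else a[140:340,180:400],None,fx=1.8,fy=1.8))
cv2.imwrite("pics/c3.png",np.hstack(ims))
E
```

```text
t 8.9 pos [ 435.6 -159.2  165.3] open 85.5 F [-0.6 -1.2 -0.8] fing 0.0 yaxis [ 0.9937  0.1117 -0.0022] z [-0.0024  0.0013 -1.    ]
shift cm [ 0.06  0.   12.53]
```

View pics/c3.png

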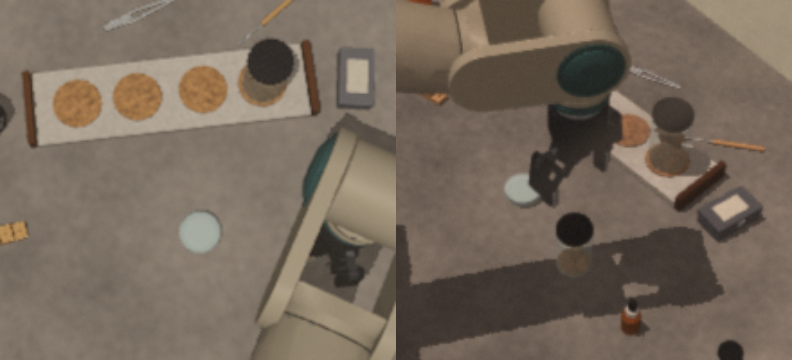

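Jar 4 stands upright on mat_d, with its cap at (271,61) in the left crop and (276,115) in the right panel. I check its centring from the caps.

```bash
python3 - <<'E'
from h import *
t,s=load("top3"),load("side3")
a,sa=blob(cv2.inRange(t["image"].max(2),0,66),(331,164),16); b,sb=blob(cv2.inRange(s["image"].max(2),0,48),(333,204),14)
print(sa,sb,tri(t,a,s,b),onz(t,*a,125),onz(s,*b,125))
E
```

```text
[318 152  25  25 495] [     0      0    560    420 235200] (array([582.41293576, -71.88239886, 170.8490108 ]), np.float64(141.01438477173127)) [ 667.31940456 -100.05824405] [532.31675631 -34.17225683]
```

Emit:
move_arm --targets '[[[0,0,0],[0.05,0,2],1],[[0,0,0],[0,0,3],1],[[0,0,0],[0,0,3],1],[[0,0,0],[0,0,2.3],1],[[0,0,0],[0,0,1.5],1],[[0,0,0],[0,0,0.7],1],[[0,0,0],[0,0,0],0.7],[[0,0,0],[0,0,0],0.4],[[0,0,0],[0,0,0],0.3],[[0,0,0],[0,0,0],0.3],[[0,0,0],[0,0,0],0.3],[[0,0,0],[0,0,0],0.3]]'

```text
time_s: 10.25
position: [436.6, -159.6, 43.3]
orientation: [0.667, 0.745, 0.0, 0.001]
ft_force: [-1.3, 0.2, 5.9]
opening: 52.7
finger_force: 63.1
```

```bash
python3 go.py 435.3 -158.5 40
```

```text
t 10.2 pos [ 436.6 -159.6   43.3] open 52.7 F [-1.3  0.2  5.9] fing 63.1 yaxis [0.9938 0.1111 0.0026] z [ 0.0027 -0.0011 -1.    ]
shift cm [ 0.13 -0.12  0.33]
```

Jar 4 is about 1 mm from the centre of its mat. Jar 3 is gripped; I carry it to mat_c, moving sideways first to keep clear of jar 4.

Emit:
move_arm --targets '[[[0,0,0],[0,0,-1],0.3],[[0,0,0],[0,0,-2.5],0.3],[[0,0,0],[0.5,0.3,-2.5],0.3],[[0,0,0],[1.5,1,-1],0.3],[[0,0,0],[2,2,0],0.3],[[0,0,0],[2,2.7,0],0.3],[[0,0,0],[2,2.8,0],0.3],[[0,0,0],[1.7,2.8,0],0.3],[[0,0,0],[1.2,2.9,0],0.3],[[0,0,0],[0.8,2.9,0],0.3],[[0,0,0],[0.48,2.7,0],0.3],[[0,0,0],[0,2,0],0.3]]'

```text
time_s: 11.45
position: [642.8, -12.4, 111.9]
orientation: [0.666, 0.746, 0.0, -0.0]
ft_force: [-0.2, 0.3, -1.7]
opening: 52.3
finger_force: 63.2
```

Emit:
move_arm --targets '[[[0,0,0],[0,1.1,0],0.3],[[0,0,0],[0,0.41,0],0.3],[[0,0,0],[0,0,0],0.3],[[0,0,0],[0,0,0],0.3],[[0,0,0],[0,0,0],0.3]]'

```text
time_s: 11.95
position: [656.3, -12.0, 112.0]
orientation: [0.667, 0.745, -0.0, -0.0]
ft_force: [0.2, 0.3, -0.4]
opening: 52.4
finger_force: 63.2
```

```bash
python3 go.py 657.7 -12.3 66.3
```

```text
t 11.9 pos [656.3 -12.  112. ] open 52.4 F [ 0.2  0.3 -0.4] fing 63.2 yaxis [ 9.938e-01  1.110e-01 -1.000e-04] z [-1.e-04  1.e-04 -1.e+00]
shift cm [-0.04  0.14  4.57]
```

Emit:
move_arm --targets '[[[0,0,0],[0,0.1,1],0.3],[[0,0,0],[0,0,1.2],0.3],[[0,0,0],[0,0,1],0.3],[[0,0,0],[0,0,0.7],0.3],[[0,0,0],[0,0,0.3],0.3],[[0,0,0],[0,0,0.1],0.3],[[0,0,0],[0,0,0.1],0.3],[[0,0,0],[0,0,0.1],0.3],[[0,0,0],[0,0,0],0.3],[[0,0,0],[0,0,0],0.3]]'

```text
time_s: 12.95
position: [657.9, -11.8, 67.1]
orientation: [0.667, 0.745, 0.0, 0.0]
ft_force: [-0.5, -0.4, -1.4]
opening: 52.6
finger_force: 63.2
```

Emit:
move_arm --targets '[[[0,0,0],[0,0,0.1],0.3],[[0,0,0],[0,0,0.05],0.3],[[0,0,0],[0,0,0],0.3]]'

```text
time_s: 13.25
position: [657.8, -11.8, 65.4]
orientation: [0.667, 0.745, 0.0, 0.0]
ft_force: [0.3, 0.8, -0.9]
opening: 52.3
finger_force: 63.3
```

Emit:
move_arm --targets '[[[0,0,0],[0,0,0.05],0.3],[[0,0,0],[0,0,0.05],0.3],[[0,0,0],[0,0,0],0.3]]'

```text
time_s: 13.55
position: [657.8, -11.7, 65.4]
orientation: [0.667, 0.745, 0.0, 0.0]
ft_force: [-4.6, 0.3, 5.6]
opening: 52.3
finger_force: 63.5
```

Contact; release and rise.

Emit:
move_arm --targets '[[[0,0,0],[0,0,0],0.7],[[0,0,0],[0,0,0],0.9],[[0,0,0],[0,0,0],0.9],[[0,0,0],[0,0,0],0.9],[[0,0,0],[0,0,-1],0.9],[[0,0,0],[0,0,-2.5],0.9],[[0,0,0],[0,0,-3],0.9],[[0,0,0],[0,0,-3],0.9],[[0,0,0],[0,0,-2],0.7],[[0,0,0],[0,0,-0.5],0.7],[[0,0,0],[0,0,0],0.7],[[0,0,0],[0,0,0],0.7]]'

```text
time_s: 14.75
position: [657.2, -11.7, 182.7]
orientation: [0.667, 0.745, -0.001, -0.001]
ft_force: [0.0, 0.1, -0.5]
opening: 60.2
finger_force: 0.0
```

```bash
python3 go.py 510.3 405 150
```

```text
t 14.8 pos [657.2 -11.7 182.7] open 60.2 F [ 0.   0.1 -0.5] fing 0.0 yaxis [ 0.9938  0.1113 -0.0023] z [-2.3e-03  2.0e-04 -1.0e+00]
shift cm [43.05 -9.96  3.31]
```

Emit:
move_arm --targets '[[[0,0,0],[2,-0.5,0],0.7],[[0,0,0],[3.5,-0.8,0],0.7],[[0,0,0],[4,-0.9,0],0.7],[[0,0,0],[4,-0.9,0],0.7],[[0,0,0],[4,-0.9,0],0.7],[[0,0,0],[4,-0.9,0],0.7],[[0,0,0],[4,-0.9,0],0.7],[[0,0,0],[4,-0.9,0],0.7],[[0,0,0],[4,-0.9,0],0.7],[[0,0,0],[4,-0.9,0],0.7],[[0,0,0],[3.5,-0.9,0],0.7],[[0,0,0],[2.05,-0.56,0],0.7]]'

```text
time_s: 15.95
position: [508.1, 408.0, 182.7]
orientation: [0.665, 0.746, -0.001, -0.001]
ft_force: [0.3, 0.0, -0.3]
opening: 59.6
finger_force: 0.0
```

Emit:
move_arm --targets '[[[0,0,0],[0,0,1],0.7],[[0,0,0],[0,0,1.5],0.7],[[0,0,0],[0,0,0.8],0.7],[[0,0,0],[0,0,0],0.7],[[0,0,0],[0,0,0],0.7]]'

```text
time_s: 16.45
position: [511.2, 404.1, 151.0]
orientation: [0.667, 0.745, -0.0, -0.0]
ft_force: [0.4, 0.6, 0.5]
opening: 59.9
finger_force: 0.0
```

```bash
python3 go.py 510.3 405 28;  python3 - <<'E'
from rig import robot
import cv2, numpy as np
d=robot.get_image("wrist"); cv2.imwrite("pics/w4.png",d["image"][:,:,::-1]); np.savez("pics/w4.npz",**{k:np.array(v) for k,v in d.items()})
E
```

```text
t 16.4 pos [511.2 404.1 151. ] open 59.9 F [0.4 0.6 0.5] fing 0.0 yaxis [ 9.939e-01  1.099e-01 -5.000e-04] z [-5.e-04 -3.e-04 -1.e+00]
shift cm [ 0.1  -0.08 12.3 ]
```

View pics/w4.png

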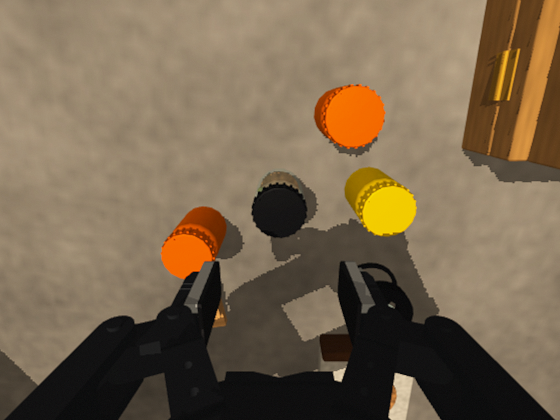

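The jar_2 cap at (279,209) is centred between the fingers. The decoys at (190,255) and (388,208) clear the half-open fingers.

Emit:
move_arm --targets '[[[0,0,0],[0.1,-0.05,2],0.7],[[0,0,0],[0,0,2.5],0.7],[[0,0,0],[0,0,2.5],0.7],[[0,0,0],[0,0,2],0.7],[[0,0,0],[0,0,1.5],0.7],[[0,0,0],[0,0,1],0.7],[[0,0,0],[0,0,0.6],0.7],[[0,0,0],[0,0,0],0.5],[[0,0,0],[0,0,0],0.3],[[0,0,0],[0,0,0],0.2],[[0,0,0],[0,0,0],0.2],[[0,0,0],[0,0,0],0.2]]'

```text
time_s: 17.7
position: [510.5, 406.1, 30.9]
orientation: [0.667, 0.745, 0.0, 0.0]
ft_force: [-0.1, -0.2, 1.2]
opening: 42.3
finger_force: 61.0
```

```bash
python3 go.py 510.3 405 30
```

```text
t 17.7 pos [510.5 406.1  30.9] open 42.3 F [-0.1 -0.2  1.2] fing 61.0 yaxis [9.938e-01 1.112e-01 8.000e-04] z [ 7.e-04  6.e-04 -1.e+00]
shift cm [-0.11 -0.03  0.09]
```

Emit:
move_arm --targets '[[[0,0,0],[0,0,-1],0.2],[[0,0,0],[0,0,-2.5],0.2],[[0,0,0],[0,0,-3],0.2],[[0,0,0],[0,0,-2.5],0.2],[[0,0,0],[-0.8,0.2,-1.5],0.2],[[0,0,0],[-2,0.6,-0.5],0.2],[[0,0,0],[-3,0.9,0],0.2],[[0,0,0],[-3,0.9,0],0.2],[[0,0,0],[-3,0.9,0],0.2],[[0,0,0],[-3,0.9,0],0.2],[[0,0,0],[-3,0.9,0],0.2],[[0,0,0],[-3,0.9,0],0.2]]'

```text
time_s: 18.9
position: [595.2, 204.2, 140.1]
orientation: [0.667, 0.745, -0.0, -0.0]
ft_force: [-0.1, 0.9, -0.5]
opening: 41.8
finger_force: 61.0
```

Emit:
move_arm --targets '[[[0,0,0],[-3,0.9,0],0.2],[[0,0,0],[-3,0.9,0],0.2],[[0,0,0],[-2.7,0.9,0],0.2],[[0,0,0],[-2,0.6,0],0.2],[[0,0,0],[-1.2,0.3,0],0.2],[[0,0,0],[-0.78,0.18,1],0.2],[[0,0,0],[0,0,2],0.2],[[0,0,0],[0,0,2],0.2],[[0,0,0],[0,0,1],0.2],[[0,0,0],[0,0,0],0.2],[[0,0,0],[0,0,0],0.2],[[0,0,0],[0,0,0],0.2]]'

```text
time_s: 20.1
position: [647.4, 84.6, 81.8]
orientation: [0.667, 0.746, 0.001, 0.001]
ft_force: [-0.1, 0.3, -0.5]
opening: 42.2
finger_force: 61.0
```

```bash
python3 go.py 646.9 84.5 53.9
```

```text
t 20.1 pos [647.4  84.6  81.8] open 42.2 F [-0.1  0.3 -0.5] fing 61.0 yaxis [0.9938 0.1115 0.0024] z [ 2.4e-03  3.0e-04 -1.0e+00]
shift cm [-0.   -0.05  2.79]
```

Emit:
move_arm --targets '[[[0,0,0],[0,-0.05,0.8],0.2],[[0,0,0],[0,0,1],0.2],[[0,0,0],[0,0,0.6],0.2],[[0,0,0],[0,0,0.3],0.2],[[0,0,0],[0,0,0.1],0.2],[[0,0,0],[0,0,0],0.2],[[0,0,0],[0,0,0],0.2]]'

```text
time_s: 20.8
position: [646.1, 84.2, 52.8]
orientation: [0.667, 0.745, -0.0, -0.0]
ft_force: [-4.0, -0.6, 5.8]
opening: 41.7
finger_force: 61.5
```

Contact; release and rise.

Emit:
move_arm --targets '[[[0,0,0],[0,0,0],0.6],[[0,0,0],[0,0,0],0.8],[[0,0,0],[0,0,0],0.8],[[0,0,0],[0,0,0],0.8],[[0,0,0],[0,0,-1],0.8],[[0,0,0],[0,0,-2.5],0.8],[[0,0,0],[0,0,-3],0.8],[[0,0,0],[0,0,-3],0.8],[[0,0,0],[0,0,-3],0.7],[[0,0,0],[0,0,-1.5],0.6],[[0,0,0],[0,0,0],0.6],[[0,0,0],[0,0,0],0.6]]'

```text
time_s: 22.0
position: [645.9, 84.2, 191.1]
orientation: [0.667, 0.745, -0.0, -0.001]
ft_force: [0.2, -0.5, 0.1]
opening: 51.5
finger_force: 0.0
```

```bash
python3 go.py 495.5 -425 130
```

```text
t 22.0 pos [645.9  84.2 191.1] open 51.5 F [ 0.2 -0.5  0.1] fing 0.0 yaxis [ 0.9938  0.1112 -0.0014] z [-0.0014 -0.     -1.    ]
shift cm [-48.93 -20.6    6.13]
```

Emit:
move_arm --targets '[[[0,0,0],[-1.5,-1,0],0.6],[[0,0,0],[-3,-1.7,0],0.6],[[0,0,0],[-4,-1.7,0],0.6],[[0,0,0],[-4,-1.7,0],0.6],[[0,0,0],[-4,-1.7,0],0.6],[[0,0,0],[-4,-1.7,0],0.6],[[0,0,0],[-4,-1.7,0],0.6],[[0,0,0],[-4,-1.7,0],0.6],[[0,0,0],[-4,-1.7,0],0.6],[[0,0,0],[-4,-1.7,0],0.6],[[0,0,0],[-4,-1.7,0],0.6],[[0,0,0],[-4,-1.6,0],0.6]]'

```text
time_s: 23.2
position: [499.5, -380.9, 189.6]
orientation: [0.667, 0.745, 0.0, -0.002]
ft_force: [-0.0, -0.2, -0.4]
opening: 51.1
finger_force: 0.0
```

Emit:
move_arm --targets '[[[0,0,0],[-2.9,-0.6,0.5],0.6],[[0,0,0],[-1.5,-0.3,1.5],0.6],[[0,0,0],[0,0,2],0.6],[[0,0,0],[0,0,1.5],0.6],[[0,0,0],[0,0,0.6],0.6],[[0,0,0],[0,0,0],0.6],[[0,0,0],[0,0,0],0.6]]'

```text
time_s: 23.9
position: [497.3, -424.3, 131.9]
orientation: [0.666, 0.746, 0.0, 0.0]
ft_force: [0.5, 0.0, 0.5]
opening: 51.1
finger_force: 0.0
```

```bash
python3 go.py 495.5 -425 15;  python3 - <<'E'
from rig import robot
from h import *
D={}
for n in("top","side","wrist"):
    d=robot.get_image(n); D[n]=d; np.savez(f"pics/{n}5.npz",**{k:np.array(v) for k,v in d.items()})
t,s,w=D["top"],D["side"],D["wrist"]
cv2.imwrite("pics/c5.png",np.hstack([cv2.resize(t["image"][130:290,180:400],(400,290)),cv2.resize(w["image"],(387,290))])[:,:,::-1])
for p,q,z in (((324,172),(331,215),125),((292,170),(309,198),103),((255,174),(287,188),83)):
    a,sa=blob(cv2.inRange(t["image"].max(2),0,66),p,18); print(a,sa,onz(t,*a,z).round(1))
E
```

```text
t 23.9 pos [ 497.3 -424.3  131.9] open 51.1 F [0.5 0.  0.5] fing 0.0 yaxis [9.937e-01 1.119e-01 6.000e-04] z [ 7.e-04 -5.e-04 -1.e+00]
shift cm [-0.04 -0.19 11.69]
[328.82 165.47] [318 154  24  23 400] [663.3 -97.2]
[293.45652174 171.01242236] [284 161  20  21 322] [656.1 -12.1]
[255.2029703  177.57425743] [248 170  16  16 202] [645.3  82.9]
```

View pics/c5.png

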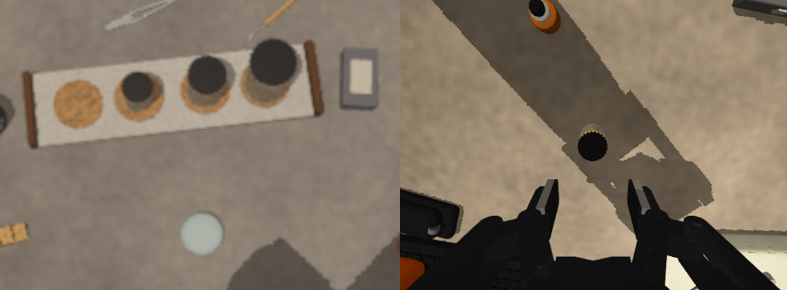

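Jars 2, 3 and 4 stand centred on mats b, c and d. The jar_1 cap at (592,145) in the right panel is centred between the fingers.

Emit:
move_arm --targets '[[[0,0,0],[-0.05,-0.1,2],0.6],[[0,0,0],[0,0,2.5],0.6],[[0,0,0],[0,0,2.5],0.6],[[0,0,0],[0,0,2],0.6],[[0,0,0],[0,0,1.4],0.6],[[0,0,0],[0,0,0.8],0.6],[[0,0,0],[0,0,0.4],0.6],[[0,0,0],[0,0,0],0.4],[[0,0,0],[0,0,0],0.2],[[0,0,0],[0,0,0],0.1],[[0,0,0],[0,0,0],0.1],[[0,0,0],[0,0,0],0.1]]'

```text
time_s: 25.25
position: [496.4, -425.5, 16.3]
orientation: [0.667, 0.745, 0.0, 0.001]
ft_force: [0.8, 1.2, 4.3]
opening: 31.7
finger_force: 59.7
```

```bash
python3 go.py 495.5 -425 15
```

```text
t 25.2 pos [ 496.4 -425.5   16.3] open 31.7 F [0.8 1.2 4.3] fing 59.7 yaxis [0.9938 0.1113 0.0012] z [ 0.0013 -0.0012 -1.    ]
shift cm [ 0.06 -0.08  0.13]
```

Emit:
move_arm --targets '[[[0,0,0],[0,0,-1],0.1],[[0,0,0],[0,0,-2.5],0.1],[[0,0,0],[0,0,-3],0.1],[[0,0,0],[0,0,-2.5],0.1],[[0,0,0],[1,0,-1],0.1],[[0,0,0],[2.5,0,0],0.1],[[0,0,0],[3.5,0,0],0.1],[[0,0,0],[3.5,0,0],0.1],[[0,0,0],[3.5,0,0],0.1],[[0,0,0],[3.5,0,0],0.1],[[0,0,0],[3.5,0,0],0.1],[[0,0,0],[3.5,0,0],0.1]]'

```text
time_s: 26.45
position: [467.6, -179.5, 114.4]
orientation: [0.667, 0.745, -0.0, -0.001]
ft_force: [0.9, -0.5, -0.5]
opening: 32.2
finger_force: 59.5
```

Emit:
move_arm --targets '[[[0,0,0],[3.5,0,0],0.1],[[0,0,0],[3.5,0,0],0.1],[[0,0,0],[3.5,0,0],0.1],[[0,0,0],[3.5,0,0],0.1],[[0,0,0],[3.5,0,0],0.1],[[0,0,0],[3.5,0,0],0.1],[[0,0,0],[3.5,0,0],0.1],[[0,0,0],[3.5,0.5,0],0.1],[[0,0,0],[2.5,1,0],0.1],[[0,0,0],[1.6,2,0],0.1],[[0,0,0],[0,3,0],0.1],[[0,0,0],[0,3,0],0.1]]'

```text
time_s: 27.65
position: [527.1, 149.1, 114.5]
orientation: [0.666, 0.746, -0.0, -0.0]
ft_force: [0.0, 0.0, -0.4]
opening: 31.9
finger_force: 59.6
```

Emit:
move_arm --targets '[[[0,0,0],[0,3,0],0.1],[[0,0,0],[0,3,0],0.1],[[0,0,0],[0,2.5,0],0.1],[[0,0,0],[0,1.6,0],0.1],[[0,0,0],[0,1,0],0.1],[[0,0,0],[0,0,1],0.1],[[0,0,0],[0,0,1.5],0.1],[[0,0,0],[0,0,1.5],0.1],[[0,0,0],[0,0,1],0.1],[[0,0,0],[0,0,0],0.1],[[0,0,0],[0,0,0],0.1],[[0,0,0],[0,0,0],0.1]]'

```text
time_s: 28.85
position: [638.2, 160.4, 66.3]
orientation: [0.667, 0.745, 0.001, 0.0]
ft_force: [0.3, 1.0, 0.5]
opening: 31.9
finger_force: 59.6
```

```bash
python3 go.py 637.3 169.9 39.3
```

```text
t 28.9 pos [638.2 160.4  66.3] open 31.9 F [0.3 1.  0.5] fing 59.6 yaxis [0.9938 0.1113 0.0017] z [ 1.7e-03  4.0e-04 -1.0e+00]
shift cm [0.96 0.02 2.7 ]
```

Emit:
move_arm --targets '[[[0,0,0],[0.5,0,0],0.1],[[0,0,0],[0.45,0,0],0.1],[[0,0,0],[0,0,1],0.1],[[0,0,0],[0,0,0.9],0.1],[[0,0,0],[0,0,0.5],0.1],[[0,0,0],[0,0,0.2],0.1],[[0,0,0],[0,0,0.1],0.1],[[0,0,0],[0,0,0],0.1],[[0,0,0],[0,0,0],0.1]]'

```text
time_s: 29.75
position: [636.8, 169.7, 38.4]
orientation: [0.667, 0.745, 0.0, 0.0]
ft_force: [0.3, -0.6, -1.0]
opening: 32.0
finger_force: 59.9
```

Emit:
move_arm --targets '[[[0,0,0],[0,0,0.05],0.1],[[0,0,0],[0,0,0.05],0.1],[[0,0,0],[0,0,0],0.1]]'

```text
time_s: 30.05
position: [636.9, 169.7, 38.3]
orientation: [0.667, 0.745, 0.0, 0.0]
ft_force: [-2.4, -1.2, 5.1]
opening: 32.1
finger_force: 60.2
```

Contact; release, rise, and back off toward the robot for a clear final view.

Emit:
move_arm --targets '[[[0,0,0],[0,0,0],0.4],[[0,0,0],[0,0,0],0.7],[[0,0,0],[0,0,0],0.7],[[0,0,0],[0,0,0],0.7],[[0,0,0],[0,0,-1],0.7],[[0,0,0],[0,0,-2.5],0.7],[[0,0,0],[0,0,-3],0.7],[[0,0,0],[0,0,-3],0.7],[[0,0,0],[0,0,-3],0.7],[[0,0,0],[0,-1.5,-1.5],0.7],[[0,0,0],[0,-3,0],0.7],[[0,0,0],[0,-3,0],0.7]]'

```text
time_s: 31.25
position: [561.6, 161.3, 178.7]
orientation: [0.667, 0.745, 0.001, 0.001]
ft_force: [-0.2, -0.0, 0.4]
opening: 59.6
finger_force: 0.0
```

Emit:
move_arm --targets '[[[0,0,0],[0,-3,0],0.7],[[0,0,0],[0,-3,0],0.7],[[0,0,0],[0,-3,0],0.7],[[0,0,0],[0,-2,0],0.7],[[0,0,0],[0,-1,0],0.7],[[0,0,0],[0,0,0],0.7],[[0,0,0],[0,0,0],0.7],[[0,0,0],[0,0,0],0.7]]'

```text
time_s: 32.05
position: [443.6, 148.0, 177.4]
orientation: [0.667, 0.745, 0.0, 0.0]
ft_force: [0.7, 0.2, 0.3]
opening: 59.5
finger_force: 0.0
```

```bash
python3 - <<'E'
from rig import robot
from h import *
t=robot.get_image("top");s=robot.get_image("side")
cv2.imwrite("pics/c6.png",np.hstack([cv2.resize(t["image"][130:290,150:370],(400,290)),cv2.resize(s["image"][120:280,180:400],(400,290))])[:,:,::-1])
for p,z in (((329,165),125),((293,171),103),((255,177),83),((221,183),65)):
    a,sa=blob(cv2.inRange(t["image"].max(2),0,66),p,15); print(a,sa,onz(t,*a,z).round(1))
E
```

```text
[329.90797546 163.86503067] [318 152  25  25 489] [ 667.3 -100. ]
[293.50764526 171.01529052] [284 161  20  21 327] [656.1 -12.2]
[255.24637681 177.69082126] [248 170  16  16 207] [645.   82.8]
[221.13559322 183.22033898] [215 178  13  12 118] [635.8 169.7]
```

View pics/c6.png

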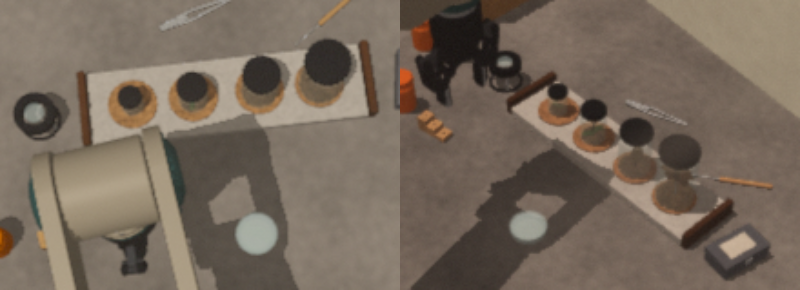

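All four jars stand upright in size order, with caps at (131,96), (193,87), (262,76) and (326,64) in the left panel. Each is within about 2 mm of its mat's centre, and the magnifier has not moved.

```bash
python3 -c "
from rig import robot
print(robot.job_done())"
```

```text
the job is handed in; nothing more can be done
None
```

All four jars stand upright on the cork mats in size order, smallest next to the magnifier, each measured within about 2 mm of its mat's centre; the job is handed in after about 32 s, but no verdict was returned.

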